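Rebuild the guide-roller axle of a sliding archive shelf

TASK

Rebuild the guide-roller axle on the bracket: thread onto its upright bolt first the spacer tube, then the flat washer, then the flanged bushing with its flange down, and press the stack down until the tight black collar beneath it sits fully home on the nut, then let go. The bolt is clamped somewhere along the bracket's slot, so feel gently for its end and never press on the bracket or bolt with more than about 25 N. Leave the other things on the table where they lie.

Things in the scene. Friction and masses are not known exactly. Their poses are not given: they have to be found in the camera images.
- bracket: Grey steel plate, 130 (its x) x 80 (its y) x 10 mm high, fixed flat on the table. Origin: centre of its underside; z up. A bright steel bolt, 16 mm in diameter, stands in the plate's slot, clamped by a dark hexagon nut on the plate (10 mm high, 32 mm over corners): the nut's top is 20 mm and the bolt's end 100 mm above the table. The bolt's end is chamfered to 14 mm diameter over its last 2 mm.
- slot (a point): Centre of the slot, on the plate's top face, 10 mm above the bracket's origin. The slot runs along the bracket's x. The bolt's own place is not reported: it stands on the slot's centre line (bracket y = 0), anywhere from 22 mm to one side of this point to 22 mm to the other along x, and does not move.
- collar (a joint): Black plastic collar, 26 mm diameter, 6 mm high, gripping the bolt above the nut. Value: height of its underside above the nut's top (m); 0 is fully home on the nut, its top then 26 mm above the table. It starts 18 to 30 mm up, slides stiffly straight down only when pushed with about 8 N, and stays where it is left.
- spacer_mid (a point): Centre of the spacer, half-way up: a plain steel tube standing on end, 30 mm outer diameter, 28 mm high, 18.5 mm bore right through, about 95 g. z is its axis. Home in the stack its centre is 40 mm above the table.
- washer_mid (a point): Centre of the washer, half-way up: a thick flat steel ring lying flat, 48 mm outer diameter, 8 mm high, 18.5 mm bore, about 95 g. z is its axis. Home in the stack its centre is 58 mm above the table.
- bushing_mid (a point): Centre of the bushing, half-way up (12 mm): a steel sleeve 24 mm high in all with a 18.5 mm bore right through, about 110 g; its lowest 6 mm is a flange of 40 mm diameter, the 18 mm above it a neck of 30 mm diameter to grip. It starts with the flange down, as it must end. z is its axis, up. Home in the stack its centre is 74 mm above the table.
- spare_nut: Bystander: a loose dark hexagon nut, 30 mm over its corners, 12 mm high. Origin: centre of its underside. Leave it alone.
- screwdriver: Bystander: a screwdriver with a black handle, 200 mm long, lying along its x; origin at mid-length on the table. Leave it alone.
- wrench: Bystander: a wrench, 180 mm long, lying along its x; origin at mid-length on the table. Leave it alone.
- roller: Bystander: a black grooved roller, 64 mm diameter, 30 mm high. Origin: centre of its underside. Leave it alone.
- grease: Bystander: an amber jar, 70 mm diameter, 70 mm high. Origin: centre of its underside. Leave it alone.
Things that resemble listed ones, but are neither listed nor needed, are in the scene too. Leave any red look-alike of the part that bears bushing_mid alone.

How it is judged (in metres and radians):
On the way, in this order (a step that is already met when the one before it is completed fails the run):
1. the spacer is well down on the bolt (z of spacer_mid in the frame of bracket below 0.094 m and x of spacer_mid in the frame of bracket between -0.0255 and 0.0255 m and y of spacer_mid in the frame of bracket between -0.004 and 0.004 m), for 0.2 s.
2. the washer is threaded over the bolt's end, above the spacer (all of step 1 and z of washer_mid in the frame of bracket below 0.0985 m and x of washer_mid in the frame of bracket between -0.0255 and 0.0255 m and y of washer_mid in the frame of bracket between -0.004 and 0.004 m), for 0.2 s.
3. the bushing is threaded over the bolt's end, above the washer (all of step 2 and z of bushing_mid in the frame of bracket below 0.106 m and x of bushing_mid in the frame of bracket between -0.0255 and 0.0255 m and y of bushing_mid in the frame of bracket between -0.004 and 0.004 m), for 0.2 s.
At the end, for the whole second after the job is handed in: Collar home on the nut (within 3 mm); on it, round the bolt, spacer, washer and bushing (flange down) in that order, let go, centres 40, 58, 74 mm over the table (-3, +4 mm), square within 0.15 rad, within 25.5 mm of the slot centre along the slot, 4 mm across (value of joint collar below 0.003 m and z of spacer_mid in the frame of bracket between 0.037 and 0.044 m and x of spacer_mid in the frame of bracket between -0.0255 and 0.0255 m and y of spacer_mid in the frame of bracket between -0.004 and 0.004 m and angle between the z axis of each of spacer_mid, washer_mid, bushing_mid and the z axis of bracket, either way round below 0.15 rad and z of washer_mid in the frame of bracket between 0.055 and 0.062 m and x of washer_mid in the frame of bracket between -0.0255 and 0.0255 m and y of washer_mid in the frame of bracket between -0.004 and 0.004 m and z of bushing_mid in the frame of bracket between 0.071 and 0.078 m and x of bushing_mid in the frame of bracket between -0.0255 and 0.0255 m and y of bushing_mid in the frame of bracket between -0.004 and 0.004 m and angle between bushing_mid's own z axis and vertical below 0.15 rad and contact force between bracket and the arm below 0.1 N); the robot touches nothing.
It fails at once if the bracket, with its bolt and collar, is pressed with more than 28 N (contact force between bracket and anything else above 28 N).
It fails at once if a bystander is moved by more than 20 mm (distance of any of spare_nut, screwdriver, wrench, roller, grease from where it was at the start of the episode above 0.02 m).
It also fails if it takes over 72 s, if anything falls off the work surface, if the arm or the gripper's body presses on something with over 40 N, if the wrist force passes 120 N, or if a joint passes its speed limit or range.

ROBOT

A 7-joint arm with a two-finger parallel gripper is mounted at the origin on the work surface. World frame = base frame: x ahead of the robot, y to its left, z up, the work surface at z = 0. Lengths are in m, angles in degrees, forces in N, time in s.
With the tool pointing down it reaches from about 0.425 to 0.875 m from the base axis. Payload 8.4 kg.
Tool frame: the origin (TCP) lies on the centre line of the jaws, within the pads' length; the fingertips stand 25 mm ahead of it and the grasp point (between the pads) lies 6 mm ahead of it; z points along the fingers, y is the line along which they close (so a half turn about z gives the same grasp; the last joint's range is limited). The gripper opens to 85 mm and grips with 20 to 120 N. Pads are 22 mm wide; open, the fingers measure 114 mm over their backs; the gripper's body (76 mm by 85 mm) begins 54 mm behind the grasp point. The pads swing forward as they close: fully open they stand 13 mm farther back than shut.
Start: joints at [-71.631, 19.091, 2.286, 83.961, -0.768, 76.965, -3.352], TCP at [0.265, 0.594, 0.256] pointing down, gripper open.
Joint ranges: [-147.57, 147.57], [-21.85, 119.76], [-74.77, 79.35], [14.55, 137.4], [-85.83, 265.84], [4.83, 119.75], [-152.11, 152.11]. Speed limits (degrees/s): [127.2, 127.2, 159.86, 159.86, 180, 180, 180].

INTERFACE

Orientations are given as a 3x3 rotation matrix whose columns are the frame's x, y, z axes.
In Python, from cell import get_obs, capture, get_calibration, hand_in gives the robot as it stands.
- The arm moves only by the tool jog_arm, never from a script. Its argument "steps" is a list of rows, each an object with "gripper": the closure, from -1 (fully open) to 1 (shut); "dp": the shift along the tool's x, y, z in mm, a list of three; "twist": the turn about the tool's z in rad. A call has 1 to 20 rows; each row shifts and turns the commanded pose from where the row before left it, along the tool's axes as they then stand; what a row does not reach is not made up. A row lasts 1/10 s, in which the tool goes at most 50 mm and 8.59 degrees, less where a joint would pass 70% of its speed; a pose out of reach is approached as far as the arm can. A call with a gripper value outside its range is refused whole. The fingers move at their own pace and stop on an object; the grip force is fixed at half the most. Time passes only in rows, so rows that do not move let the fingers close. It gives the time, the measured TCP pose, the force, the opening and the grip force at its end, in the units of the state.
- get_obs(): the state, without advancing time (a new reading comes with each control period).
- capture(name): name is "side" or "top"; returns the picture (420x560x3 uint8, red, green, blue); there is no depth.
- get_calibration(name): a dict with "vertical_fov" (degrees; the focal length in pixels is half the picture's height over the tangent of half this angle, whatever the lens; pixels are square), "cx", "cy" (the principal point, pixels), "R" (3x3) and "t" (3): a world point X has camera coordinates R X + t. Camera axes: x right, y down, z forward; pixel columns grow to the right and rows downward; lengths in m; the calibration is good to about 2 mm. A picture is of the moment at which its call begins. get_calibration takes no time and is no camera call.
- hand_in(): hands the job in; it is judged then, once.
The state is a dict: "clock": time; "q": joint angles; "qd": joint speeds; "joint_efforts": joint torques, N m; "tcp_pos": TCP position; "tcp_rot": TCP orientation; "ft_force": force on the tool from outside, world axes, zero at the start; "moment": the same for the moment, N m; "gripper_width": finger opening in m; "gripper_force": force on a finger pad.
Only numpy, scipy, OpenCV 4.12 (cv2) and the standard library are available. Lean on these libraries where they do the work, as an engineer would, in place of code of your own. Each camera call takes 0.05 s, during which the arm holds its last target. There are 200 camera calls.

## Working session

There is one attempt and no reset: what is moved stays moved. The work goes in short steps, Python scripts to look and compute and a tool call to move; the robot and the scene stay as the last step left them, time stands still between calls to the robot, and variables do not carry over. Pictures are saved under pics/ and viewed, at most 10 in all, crops included, and the job is handed in when it is done.

Besides the shell and the picture viewer there is one more tool, called after ">>>" as name([rows], argument=value, ...), one row to a line, values as JSON. jog_arm: Moves the arm, as the interface text tells. Its arguments: {"type":"object","properties":{"steps":{"type":"array"}},"required":["steps"]}

```bash
mkdir -p pics && cat > h.py <<'E'
import numpy as np, cv2
from cell import get_obs, capture, get_calibration, hand_in
def cam(n):
    c=get_calibration(n); f=210/np.tan(np.radians(c["vertical_fov"])/2)
    return f,c["cx"],c["cy"],np.array(c["R"]),np.array(c["t"])
def ray(n,u,v,z):
    f,cx,cy,R,t=cam(n); d=R.T@np.array([(u-cx)/f,(v-cy)/f,1]); o=-R.T@t
    return o+d*(z-o[2])/d[2]
def proj(n,X):
    f,cx,cy,R,t=cam(n); p=R@np.array(X)+t
    return f*p[0]/p[2]+cx,f*p[1]/p[2]+cy
def snap(n,fn):
    im=np.array(capture(n))[:,:,::-1].copy(); cv2.imwrite(f"pics/{fn}.png",im); return im
E
python3 - <<'E'
from h import *
for n in("top","side"):
    snap(n,n+"0"); c=get_calibration(n); print(n,c)
print(get_obs())
E
```

```text
top {'vertical_fov': 51.65066915566736, 'cx': 279.1665236663231, 'cy': 210.60458244885547, 'R': array([[-8.65265813e-03, -9.99962209e-01,  8.44220266e-04],
       [-9.86280883e-01,  8.39508856e-03, -1.64862191e-01],
       [ 1.64848873e-01, -2.25913448e-03, -9.86316250e-01]]), 't': array([0.0254027 , 0.58978947, 1.16050809])}
side {'vertical_fov': 57.47478689377975, 'cx': 277.78860657004253, 'cy': 210.00070796954523, 'R': array([[-0.99542764, -0.09255989,  0.02359001],
       [-0.07000123,  0.53887233, -0.83947391],
       [ 0.06498961, -0.83728686, -0.54288771]]), 't': array([0.59992335, 0.06559224, 0.90024766])}
{'clock': 0.1, 'q': array([-71.63075517,  19.12864455,   2.28527676,  84.00623485,
        -0.76585141,  76.96446844,  -3.35121032]), 'qd': array([-0.01237638, -0.11923767,  0.04462986, -0.07674631, -0.02240275,
       -0.08531362,  0.01971825]), 'joint_efforts': array([ 4.30999993e-03, -6.60019612e+01,  1.37081567e+00, -4.06477582e+01,
        1.72776432e-02,  8.89869378e-03, -4.67217671e-05]), 'tcp_pos': array([0.264814  , 0.59320432, 0.25549773]), 'tcp_rot': array([[-9.13165140e-01,  4.07589503e-01, -4.72753488e-04],
       [ 4.07589755e-01,  9.13164092e-01, -1.39045356e-03],
       [-1.35032766e-04, -1.46240320e-03, -9.99998922e-01]]), 'ft_force': array([ 0.44909753, -0.75826852,  0.37443302]), 'moment': array([0.0192679 , 0.01097368, 0.02803175]), 'gripper_force': 0.0, 'gripper_width': 0.08551243261755655}
```

View pics/top0.png

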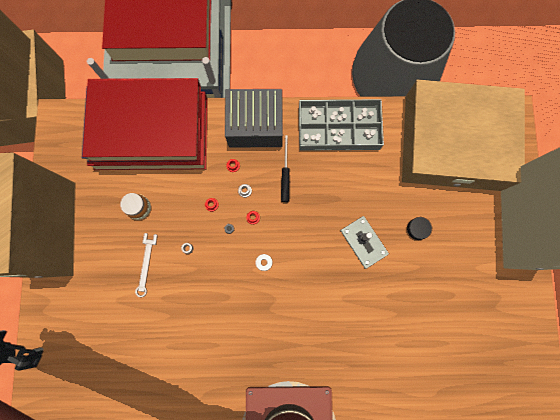

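View pics/side0.png

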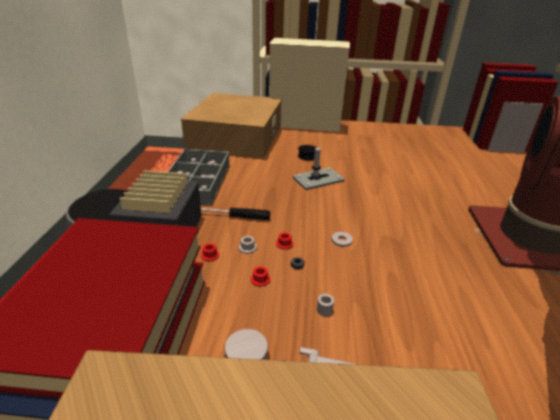

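Top view: the spacer is at (186,248), the washer at (264,262), the grey bushing at (245,190), and the bracket at (364,242) with the bolt end near (369,236). The three red flanged pieces at (233,165), (211,204) and (252,217) are look-alikes. The grey one at (245,190) fits the description (steel, flanged). I'll confirm it with an enlarged crop and measure.

```bash
cat > m.py <<'E'
from h import *
t=cv2.imread("pics/top0.png"); s=cv2.imread("pics/side0.png")
def crop(im,u,v,r,k): 
    return cv2.resize(im[v-r:v+r,u-r:u+r],(k,k),interpolation=cv2.INTER_CUBIC)
tiles=[(t,186,248,12),(t,264,262,12),(t,245,190,12),(t,366,242,30),(s,326,303,16),(s,342,240,16),(s,248,244,16),(s,318,165,30)]
T=[crop(a,b,c,d,200) for a,b,c,d in tiles]
cv2.imwrite("pics/crops.png",np.vstack([np.hstack(T[:4]),np.hstack(T[4:])]))
def blob(im,u,v,r,vmin,smax):
    h=cv2.cvtColor(im[v-r:v+r,u-r:u+r],cv2.COLOR_BGR2HSV)
    m=((h[...,1]<smax)&(h[...,2]>vmin)).astype(np.uint8)
    cs,_=cv2.findContours(m,cv2.RETR_EXTERNAL,cv2.CHAIN_APPROX_NONE)
    c=max(cs,key=cv2.contourArea); return c+np.array([u-r,v-r]),m
for nm,im,n,u,v,r,z in[("spacer",t,"top",186,248,12,.028),("washer",t,"top",264,262,12,.008),("bush",t,"top",245,190,12,.006),("spacer",s,"side",326,303,16,.014),("washer",s,"side",342,240,14,.008),("bush",s,"side",248,244,14,.012),("plate",t,"top",364,242,32,.01)]:
    c,m=blob(im,u,v,r,90,75)
    x,y,w,h=cv2.boundingRect(c); (cu,cv_),_,_=cv2.minAreaRect(c)
    print(nm,n,(x,y,w,h),"ctr",x+w/2-.5,y+h/2-.5,"world",ray(n,x+w/2-.5,y+h/2-.5,z).round(4))
    if nm=="plate":
        P=np.array([ray(n,*p[0],z)[:2] for p in c],np.float32)
        R=cv2.minAreaRect(P*1000); print(R, cv2.boxPoints(R).round(1).tolist())
E
python3 m.py
```

```text
spacer top (181, 243, 11, 11) ctr 186.0 248.0 world [0.4897 0.2816 0.028 ]
washer top (256, 254, 16, 17) ctr 263.5 262.0 world [0.4499 0.0658 0.008 ]
bush top (238, 184, 14, 14) ctr 244.5 190.5 world [0.6573 0.1206 0.006 ]
spacer side (318, 294, 16, 13) ctr 325.5 300.0 world [0.4905 0.2688 0.014 ]
washer side (332, 232, 20, 14) ctr 341.5 238.5 world [0.4515 0.0692 0.008 ]
bush side (239, 237, 17, 16) ctr 247.0 244.5 world [0.659  0.1221 0.012 ]
plate top (340, 216, 49, 53) ctr 364.0 242.0 world [ 0.5039 -0.2203  0.01  ]
((505.1802673339844, -220.6556854248047), (129.61680603027344, 80.37651824951172), 31.367422103881836) [[428.8999938964844, -220.10000610351562], [470.79998779296875, -288.70001220703125], [581.4000244140625, -221.1999969482422], [539.5999755859375, -152.60000610351562]]
```

View pics/crops.png

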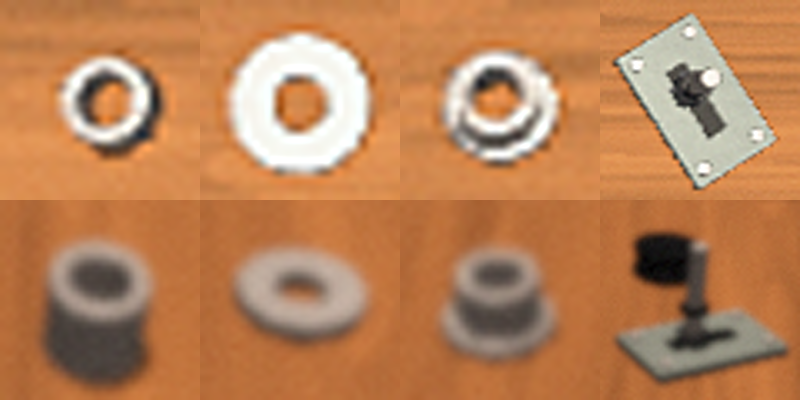

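```bash
python3 - <<'E'
from h import *
t=cv2.imread("pics/top0.png")
g=t[228:244,360:378].min(2).astype(float); w=np.clip(g-205,0,None); 
n,l,st,ce=cv2.connectedComponentsWithStats((g>205).astype(np.uint8)); print(st[1:].tolist(),ce[1:])
i=1+np.argmax(st[1:,4]); u,v=ce[i]+[360,228]
B=ray("top",u,v,.1); B2=ray("side",316.6,148.5,.1); print(u,v,B,B2)
a=np.radians(31.37); R=np.array([[np.cos(a),np.sin(a)],[-np.sin(a),np.cos(a)]])
C=np.array([.5052,-.2207])
for b in(B,B2): print("plate frame",R@(b[:2]-C))
print("spacer side",ray("side",325.2,299.6,.028),"washer side",ray("side",341.5,237.5,.008))
print("bush side top ring",ray("side",247.5,239.5,.024))
print("bush top neck ring",ray("top",233+96*.12-.5,178+97*.12-.5,.024))
# hue of plate corner holes centroid: average of hole centres
h=[(690,32),(637,64),(757,135),(704,168)]
H=[ray("top",336+(x-600)*.3-.5,212+y*.3-.5,.01)[:2] for x,y in h]; print("holes mean",np.mean(H,0),[x.round(4) for x in H])
E
```

```text
[[3, 4, 1, 1, 1], [7, 5, 5, 5, 20]] [[3.   4.  ]
 [8.95 6.9 ]]
368.95 234.9 [ 0.51431296 -0.21633285  0.1       ] [ 0.51716322 -0.21435407  0.1       ]
plate frame [ 0.01005423 -0.00101509]
plate frame [ 0.01351793 -0.0008093 ]
spacer side [0.49243228 0.28163107 0.028     ] washer side [0.45131029 0.06536149 0.008     ]
bush side top ring [0.65803452 0.11974696 0.024     ]
bush top neck ring [0.65744843 0.12057733 0.024     ]
holes mean [ 0.50581661 -0.22191354] [array([ 0.564 , -0.2184]), array([ 0.5367, -0.1719]), array([ 0.4751, -0.2718]), array([ 0.4476, -0.2256])]
```

The plate measures 130 x 80 mm as specified, the two views agree within about 3 mm, and every part is within reach. The grey flanged bushing is confirmed in the crop. First I'll pick up the spacer, squeezing it twice at 90° to centre it.

>>> jog_arm([
  {"gripper": -0.3,"dp": [0,0,0],"twist": -0.14},
  {"gripper": -0.3,"dp": [0,0,0],"twist": -0.14},
  {"gripper": -0.3,"dp": [0,0,0],"twist": -0.14},
  {"gripper": -0.3,"dp": [-22.5,-31,10],"twist": 0},
  {"gripper": -0.3,"dp": [-22.5,-31,10],"twist": 0},
  {"gripper": -0.3,"dp": [-22.5,-31,10],"twist": 0},
  {"gripper": -0.3,"dp": [-22.5,-31,10],"twist": 0},
  {"gripper": -0.3,"dp": [-22.5,-31,10],"twist": 0},
  {"gripper": -0.3,"dp": [-22.5,-31,10],"twist": 0},
  {"gripper": -0.3,"dp": [-22.5,-31,10],"twist": 0},
  {"gripper": -0.3,"dp": [-22.5,-31,10],"twist": 0},
  {"gripper": -0.3,"dp": [-22.5,-31,10],"twist": 0},
  {"gripper": -0.3,"dp": [-22.5,-31,10],"twist": 0},
  {"gripper": -0.3,"dp": [0,0,10],"twist": 0},
  {"gripper": -0.3,"dp": [0,0,0],"twist": 0},
])

```text
clock: 1.6
tcp_pos: [0.4895, 0.2822, 0.1447]
tcp_rot: [[-1.0, 0.002, -0.002], [0.002, 1.0, -0.002], [0.002, -0.002, -1.0]]
ft_force: [-0.4, 1.2, 0.5]
gripper_width: 0.0556
gripper_force: 0.0
```

>>> jog_arm([
  {"gripper": -0.3,"dp": [-1.5,-0.7,28],"twist": 0},
  {"gripper": -0.3,"dp": [0,0,28],"twist": 0},
  {"gripper": -0.3,"dp": [0,0,28],"twist": 0},
  {"gripper": -0.3,"dp": [0,0,20],"twist": 0},
  {"gripper": -0.3,"dp": [0,0,10],"twist": 0},
  {"gripper": -0.3,"dp": [0,0,0],"twist": 0},
  {"gripper": 0.5,"dp": [0,0,0],"twist": 0},
  {"gripper": 0.5,"dp": [0,0,0],"twist": 0},
  {"gripper": 0.5,"dp": [0,0,0],"twist": 0},
  {"gripper": 0.5,"dp": [0,0,0],"twist": 0},
])

```text
clock: 2.6
tcp_pos: [0.4922, 0.2836, 0.034]
tcp_rot: [[-1.0, -0.0, 0.002], [-0.0, 1.0, 0.002], [-0.002, 0.002, -1.0]]
ft_force: [-2.1, -0.5, 7.0]
gripper_width: 0.0276
gripper_force: 59.3
```

```bash
python3 - <<'E'
from h import *
a=snap("top","t1"); b=snap("side","s1")
o=get_obs(); print(o["tcp_pos"],o["ft_force"],o["gripper_width"])
A=cv2.resize(a[208:288,146:226],(400,400),interpolation=2);B=cv2.resize(b[240:330,280:370],(400,400),interpolation=2)
cv2.imwrite("pics/c1.png",np.hstack([A,B]))
E
```

```text
[0.49220263 0.28362795 0.033969  ] [-1.45670907  0.28549674  6.41278695] 0.027369989277406054
```

View pics/c1.png

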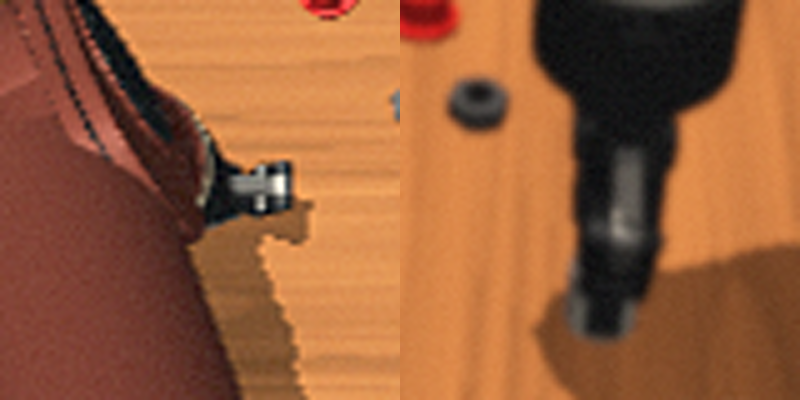

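The picture shows the spacer between the fingertips. The width and the small upward force fit the pads swinging forward as they close. I'll open, turn 90°, squeeze again and lift slightly.

>>> jog_arm([
  {"gripper": -0.3,"dp": [0,0,0],"twist": 0},
  {"gripper": -0.3,"dp": [0,0,0],"twist": 0},
  {"gripper": -0.3,"dp": [0,0,0],"twist": 0},
  {"gripper": -0.3,"dp": [0,0,0],"twist": 0.143},
  {"gripper": -0.3,"dp": [0,0,0],"twist": 0.143},
  {"gripper": -0.3,"dp": [0,0,0],"twist": 0.143},
  {"gripper": -0.3,"dp": [0,0,0],"twist": 0.143},
  {"gripper": -0.3,"dp": [0,0,0],"twist": 0.143},
  {"gripper": -0.3,"dp": [0,0,0],"twist": 0.143},
  {"gripper": -0.3,"dp": [0,0,0],"twist": 0.143},
  {"gripper": -0.3,"dp": [0,0,0],"twist": 0.143},
  {"gripper": -0.3,"dp": [0,0,0],"twist": 0.143},
  {"gripper": -0.3,"dp": [0,0,0],"twist": 0.143},
  {"gripper": -0.3,"dp": [0,0,0],"twist": 0.143},
  {"gripper": -0.3,"dp": [0,0,0],"twist": 0},
])

```text
clock: 4.2
tcp_pos: [0.4914, 0.2829, 0.0322]
tcp_rot: [[0.004, 1.0, -0.0], [1.0, -0.004, -0.0], [-0.0, -0.0, -1.0]]
ft_force: [0.5, 1.4, -0.2]
gripper_width: 0.0557
gripper_force: 0.0
```

>>> jog_arm([
  {"gripper": 0.5,"dp": [0,0,0],"twist": 0},
  {"gripper": 0.5,"dp": [0,0,0],"twist": 0},
  {"gripper": 0.5,"dp": [0,0,0],"twist": 0},
  {"gripper": 0.5,"dp": [0,0,0],"twist": 0},
])

```text
clock: 4.6
tcp_pos: [0.4916, 0.2829, 0.0326]
tcp_rot: [[0.001, 1.0, 0.0], [1.0, -0.001, 0.0], [0.0, 0.0, -1.0]]
ft_force: [-2.1, -0.6, 5.0]
gripper_width: 0.0272
gripper_force: 59.3
```

>>> jog_arm([
  {"gripper": 0.5,"dp": [0,0,-5],"twist": 0},
  {"gripper": 0.5,"dp": [0,0,-20],"twist": 0},
  {"gripper": 0.5,"dp": [0,0,-30],"twist": 0},
  {"gripper": 0.5,"dp": [0,0,-30],"twist": 0},
  {"gripper": 0.5,"dp": [0,0,-30],"twist": 0},
  {"gripper": 0.5,"dp": [0,0,0],"twist": 0},
  {"gripper": 0.5,"dp": [0,0,0],"twist": 0},
])

```text
clock: 5.3
tcp_pos: [0.4916, 0.283, 0.1477]
tcp_rot: [[0.002, 1.0, 0.001], [1.0, -0.002, 0.001], [0.001, 0.001, -1.0]]
ft_force: [-0.2, -0.2, -0.8]
gripper_width: 0.0277
gripper_force: 59.3
```

>>> jog_arm([
  {"gripper": 0.5,"dp": [-21.5,1,0],"twist": 0},
  {"gripper": 0.5,"dp": [-41.5,2,0],"twist": 0},
  {"gripper": 0.5,"dp": [-41.5,2,0],"twist": 0},
  {"gripper": 0.5,"dp": [-41.5,2,0],"twist": 0},
  {"gripper": 0.5,"dp": [-41.5,2,0],"twist": 0},
  {"gripper": 0.5,"dp": [-41.5,2,0],"twist": 0},
  {"gripper": 0.5,"dp": [-41.5,2,0],"twist": 0},
  {"gripper": 0.5,"dp": [-41.5,2,0],"twist": 0},
  {"gripper": 0.5,"dp": [-41.5,2,0],"twist": 0},
  {"gripper": 0.5,"dp": [-41.5,2,0],"twist": 0},
  {"gripper": 0.5,"dp": [-41.5,2,0],"twist": 0},
  {"gripper": 0.5,"dp": [-41.5,2,0],"twist": 0},
  {"gripper": 0.5,"dp": [-20.5,1,0],"twist": 0},
  {"gripper": 0.5,"dp": [0,0,5],"twist": 0},
  {"gripper": 0.5,"dp": [0,0,5],"twist": 0},
  {"gripper": 0.5,"dp": [0,0,0],"twist": 0},
  {"gripper": 0.5,"dp": [0,0,0],"twist": 0},
])

```text
clock: 7.0
tcp_pos: [0.5143, -0.2144, 0.1368]
tcp_rot: [[0.0, 1.0, -0.001], [1.0, -0.0, 0.001], [0.001, -0.001, -1.0]]
ft_force: [-0.4, 0.2, -0.3]
gripper_width: 0.0277
gripper_force: 59.2
```

```bash
python3 - <<'E'
from h import *
a=snap("top","t2"); b=snap("side","s2"); o=get_obs(); print(o["tcp_pos"],o["ft_force"])
A=cv2.resize(a[212:272,336:396],(400,400),interpolation=2);B=cv2.resize(b[125:185,288:348],(400,400),interpolation=2)
cv2.imwrite("pics/c2.png",np.hstack([A,B]))
E
```

```text
[ 0.5146447  -0.2147186   0.13729149] [ 0.84454807  0.29636526 -0.01693628]
```

View pics/c2.png

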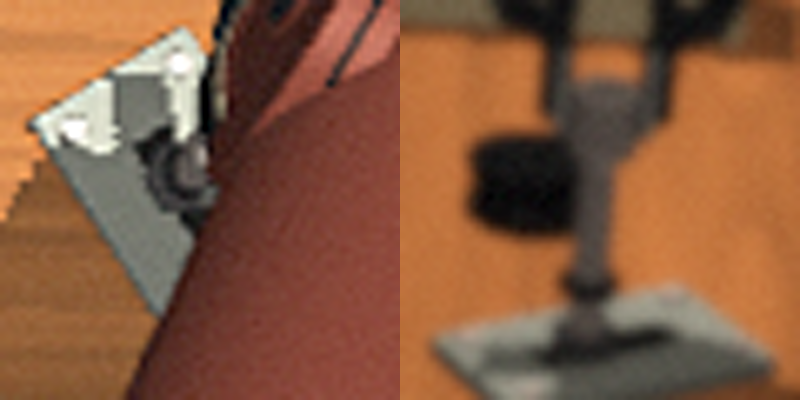

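The side view shows the spacer squarely over the bolt's end, within about 1 mm in x. I'll nudge it +0.8 mm and feel downward.

>>> jog_arm([
  {"gripper": 0.5,"dp": [0,0.8,1.5],"twist": 0},
  {"gripper": 0.5,"dp": [0,0,1.5],"twist": 0},
  {"gripper": 0.5,"dp": [0,0,1],"twist": 0},
  {"gripper": 0.5,"dp": [0,0,0.5],"twist": 0},
  {"gripper": 0.5,"dp": [0,0,0.5],"twist": 0},
  {"gripper": 0.5,"dp": [0,0,0.5],"twist": 0},
  {"gripper": 0.5,"dp": [0,0,0],"twist": 0},
])

```text
clock: 7.8
tcp_pos: [0.5152, -0.2157, 0.1318]
tcp_rot: [[0.002, 1.0, -0.0], [1.0, -0.002, -0.0], [-0.0, -0.0, -1.0]]
ft_force: [-0.1, 0.3, -0.7]
gripper_width: 0.0276
gripper_force: 59.2
```

>>> jog_arm([
  {"gripper": 0.5,"dp": [0,0,0.5],"twist": 0},
  {"gripper": 0.5,"dp": [0,0,0.5],"twist": 0},
  {"gripper": 0.5,"dp": [0,0,0],"twist": 0},
])

```text
clock: 8.1
tcp_pos: [0.5152, -0.2157, 0.1307]
tcp_rot: [[0.002, 1.0, -0.0], [1.0, -0.002, -0.0], [-0.0, -0.0, -1.0]]
ft_force: [0.3, 0.4, 0.8]
gripper_width: 0.0273
gripper_force: 59.2
```

>>> jog_arm([
  {"gripper": 0.5,"dp": [0,0,0.5],"twist": 0},
  {"gripper": 0.5,"dp": [0,0,0.5],"twist": 0},
  {"gripper": 0.5,"dp": [0,0,0],"twist": 0},
])

```text
clock: 8.4
tcp_pos: [0.5152, -0.2157, 0.1298]
tcp_rot: [[0.002, 1.0, -0.0], [1.0, -0.002, 0.0], [0.0, -0.0, -1.0]]
ft_force: [-0.1, 0.7, -0.4]
gripper_width: 0.0274
gripper_force: 59.2
```

>>> jog_arm([
  {"gripper": 0.5,"dp": [0,0,1],"twist": 0},
  {"gripper": 0.5,"dp": [0,0,1],"twist": 0},
  {"gripper": 0.5,"dp": [0,0,1],"twist": 0},
  {"gripper": 0.5,"dp": [0,0,0],"twist": 0},
])

```text
clock: 8.8
tcp_pos: [0.5152, -0.2156, 0.1266]
tcp_rot: [[0.002, 1.0, -0.0], [1.0, -0.002, 0.0], [0.0, -0.0, -1.0]]
ft_force: [0.6, 0.5, -1.5]
gripper_width: 0.0275
gripper_force: 59.2
```

It's threaded without force. I'll lower it to just above the highest possible collar.

>>> jog_arm([
  {"gripper": 0.5,"dp": [0,0,3],"twist": 0},
  {"gripper": 0.5,"dp": [0,0,3],"twist": 0},
  {"gripper": 0.5,"dp": [0,0,3],"twist": 0},
  {"gripper": 0.5,"dp": [0,0,3],"twist": 0},
  {"gripper": 0.5,"dp": [0,0,3],"twist": 0},
  {"gripper": 0.5,"dp": [0,0,3],"twist": 0},
  {"gripper": 0.5,"dp": [0,0,3],"twist": 0},
  {"gripper": 0.5,"dp": [0,0,3],"twist": 0},
  {"gripper": 0.5,"dp": [0,0,3],"twist": 0},
  {"gripper": 0.5,"dp": [0,0,3],"twist": 0},
  {"gripper": 0.5,"dp": [0,0,3],"twist": 0},
  {"gripper": 0.5,"dp": [0,0,2],"twist": 0},
  {"gripper": 0.5,"dp": [0,0,0],"twist": 0},
])

```text
clock: 10.1
tcp_pos: [0.5151, -0.2156, 0.0915]
tcp_rot: [[0.002, 1.0, -0.0], [1.0, -0.002, -0.0], [-0.0, -0.0, -1.0]]
ft_force: [-0.2, -0.3, -1.0]
gripper_width: 0.0272
gripper_force: 59.2
```

>>> jog_arm([
  {"gripper": 0.5,"dp": [0,0,1],"twist": 0},
  {"gripper": 0.5,"dp": [0,0,1],"twist": 0},
  {"gripper": 0.5,"dp": [0,0,1],"twist": 0},
  {"gripper": 0.5,"dp": [0,0,1],"twist": 0},
  {"gripper": 0.5,"dp": [0,0,0],"twist": 0},
])

```text
clock: 10.6
tcp_pos: [0.5152, -0.2157, 0.0877]
tcp_rot: [[0.002, 1.0, -0.0], [1.0, -0.002, 0.0], [0.0, -0.0, -1.0]]
ft_force: [-0.4, 0.8, -0.7]
gripper_width: 0.0275
gripper_force: 59.2
```

>>> jog_arm([
  {"gripper": 0.5,"dp": [0,0,1],"twist": 0},
  {"gripper": 0.5,"dp": [0,0,1],"twist": 0},
  {"gripper": 0.5,"dp": [0,0,1],"twist": 0},
  {"gripper": 0.5,"dp": [0,0,1],"twist": 0},
  {"gripper": 0.5,"dp": [0,0,0],"twist": 0},
])

```text
clock: 11.1
tcp_pos: [0.5152, -0.2157, 0.0837]
tcp_rot: [[0.002, 1.0, -0.0], [1.0, -0.002, 0.0], [0.0, -0.0, -1.0]]
ft_force: [0.6, 0.3, -0.3]
gripper_width: 0.0273
gripper_force: 59.2
```

>>> jog_arm([
  {"gripper": 0.5,"dp": [0,0,1],"twist": 0},
  {"gripper": 0.5,"dp": [0,0,1],"twist": 0},
  {"gripper": 0.5,"dp": [0,0,1],"twist": 0},
  {"gripper": 0.5,"dp": [0,0,0],"twist": 0},
])

```text
clock: 11.5
tcp_pos: [0.5152, -0.2156, 0.0806]
tcp_rot: [[0.002, 1.0, -0.0], [1.0, -0.002, 0.0], [0.0, -0.0, -1.0]]
ft_force: [0.5, -0.4, -0.0]
gripper_width: 0.0275
gripper_force: 59.2
```

>>> jog_arm([
  {"gripper": 0.5,"dp": [0,0,1],"twist": 0},
  {"gripper": 0.5,"dp": [0,0,1],"twist": 0},
  {"gripper": 0.5,"dp": [0,0,0],"twist": 0},
])

```text
clock: 11.8
tcp_pos: [0.5152, -0.2157, 0.0787]
tcp_rot: [[0.002, 1.0, -0.0], [1.0, -0.002, -0.0], [-0.0, -0.0, -1.0]]
ft_force: [0.8, 0.9, -0.6]
gripper_width: 0.0276
gripper_force: 59.2
```

>>> jog_arm([
  {"gripper": 0.5,"dp": [0,0,1],"twist": 0},
  {"gripper": 0.5,"dp": [0,0,1],"twist": 0},
  {"gripper": 0.5,"dp": [0,0,0],"twist": 0},
])

```text
clock: 12.1
tcp_pos: [0.5154, -0.2157, 0.0771]
tcp_rot: [[0.002, 1.0, 0.0], [1.0, -0.002, 0.0], [0.0, 0.0, -1.0]]
ft_force: [-2.0, 1.0, 3.8]
gripper_width: 0.0276
gripper_force: 59.8
```

Contact at 3.8 N: the spacer sits on the collar, with its bottom about 44 mm up. I'll release, lift and turn for the washer.

>>> jog_arm([
  {"gripper": -0.3,"dp": [0,0,0],"twist": 0},
  {"gripper": -0.3,"dp": [0,0,0],"twist": 0},
  {"gripper": -0.3,"dp": [0,0,0],"twist": 0},
  {"gripper": -0.3,"dp": [0,0,-10],"twist": 0},
  {"gripper": -0.3,"dp": [0,0,-20],"twist": 0},
  {"gripper": -0.3,"dp": [0,0,-30],"twist": 0},
  {"gripper": -0.3,"dp": [0,0,-30],"twist": 0},
  {"gripper": -0.7,"dp": [0,0,0],"twist": 0},
  {"gripper": -0.7,"dp": [0,0,0],"twist": 0.143},
  {"gripper": -0.7,"dp": [0,0,0],"twist": 0.143},
  {"gripper": -0.7,"dp": [0,0,0],"twist": 0.143},
  {"gripper": -0.7,"dp": [0,0,0],"twist": 0.143},
  {"gripper": -0.7,"dp": [0,0,0],"twist": 0.143},
  {"gripper": -0.7,"dp": [0,0,0],"twist": 0.143},
  {"gripper": -0.7,"dp": [0,0,0],"twist": 0.143},
  {"gripper": -0.7,"dp": [0,0,0],"twist": 0.143},
  {"gripper": -0.7,"dp": [0,0,0],"twist": 0.143},
  {"gripper": -0.7,"dp": [0,0,0],"twist": 0.143},
])

```text
clock: 13.9
tcp_pos: [0.5151, -0.2156, 0.1669]
tcp_rot: [[0.991, 0.132, 0.0], [0.132, -0.991, 0.0], [0.0, -0.0, -1.0]]
ft_force: [0.9, 1.0, -0.9]
gripper_width: 0.0725
gripper_force: 0.0
```

>>> jog_arm([
  {"gripper": -0.7,"dp": [0,0,0],"twist": 0.141},
  {"gripper": -0.7,"dp": [0,0,0],"twist": 0},
])

```text
clock: 14.1
tcp_pos: [0.5152, -0.2155, 0.1667]
tcp_rot: [[1.0, -0.004, -0.001], [-0.004, -1.0, -0.0], [-0.001, 0.0, -1.0]]
ft_force: [0.6, -1.0, -0.7]
gripper_width: 0.0724
gripper_force: 0.0
```

>>> jog_arm([
  {"gripper": -0.7,"dp": [-4,-17.5,0],"twist": 0},
  {"gripper": -0.7,"dp": [-8,-35.5,0],"twist": 0},
  {"gripper": -0.7,"dp": [-8,-35.5,0],"twist": 0},
  {"gripper": -0.7,"dp": [-8,-35.5,0],"twist": 0},
  {"gripper": -0.7,"dp": [-8,-35.5,15],"twist": 0},
  {"gripper": -0.7,"dp": [-8,-35.5,15],"twist": 0},
  {"gripper": -0.7,"dp": [-8,-35.5,15],"twist": 0},
  {"gripper": -0.7,"dp": [-8,-35,15],"twist": 0},
  {"gripper": -0.7,"dp": [-4,-17,15],"twist": 0},
  {"gripper": -0.7,"dp": [0,0,30],"twist": 0},
  {"gripper": -0.7,"dp": [0,0,20],"twist": 0},
  {"gripper": -0.7,"dp": [0,0,10],"twist": 0},
  {"gripper": -0.7,"dp": [0,0,0],"twist": 0},
  {"gripper": -0.7,"dp": [0,0,0],"twist": 0},
])

```text
clock: 15.5
tcp_pos: [0.4524, 0.0666, 0.0325]
tcp_rot: [[1.0, -0.002, 0.001], [-0.002, -1.0, 0.0], [0.001, -0.0, -1.0]]
ft_force: [0.6, 0.3, -0.0]
gripper_width: 0.0727
gripper_force: 0.0
```

>>> jog_arm([
  {"gripper": -0.7,"dp": [-1,0,2],"twist": 0},
  {"gripper": -0.7,"dp": [0,0,2],"twist": 0},
  {"gripper": -0.7,"dp": [0,0,2],"twist": 0},
  {"gripper": -0.5,"dp": [0,0,0],"twist": 0},
  {"gripper": -0.4,"dp": [0,0,0],"twist": 0},
  {"gripper": -0.2,"dp": [0,0,0],"twist": 0},
  {"gripper": 0.1,"dp": [0,0,0],"twist": 0},
  {"gripper": 0.1,"dp": [0,0,0],"twist": 0},
  {"gripper": 0.1,"dp": [0,0,0],"twist": 0},
])

```text
clock: 16.4
tcp_pos: [0.4511, 0.0669, 0.0266]
tcp_rot: [[1.0, -0.003, -0.001], [-0.003, -1.0, 0.001], [-0.001, -0.001, -1.0]]
ft_force: [-6.6, -0.6, 21.1]
gripper_width: 0.0444
gripper_force: 58.1
```

The washer is held (width reading about 3 mm under 48, the same kind of bias as on the spacer). I'll open, turn back 90° and squeeze again.

>>> jog_arm([
  {"gripper": -0.5,"dp": [0,0,0],"twist": 0},
  {"gripper": -0.5,"dp": [0,0,0],"twist": 0},
  {"gripper": -0.5,"dp": [0,0,-1],"twist": 0},
  {"gripper": -0.5,"dp": [0,0,0],"twist": -0.143},
  {"gripper": -0.5,"dp": [0,0,0],"twist": -0.143},
  {"gripper": -0.5,"dp": [0,0,0],"twist": -0.143},
  {"gripper": -0.5,"dp": [0,0,0],"twist": -0.143},
  {"gripper": -0.5,"dp": [0,0,0],"twist": -0.143},
  {"gripper": -0.5,"dp": [0,0,0],"twist": -0.143},
  {"gripper": -0.5,"dp": [0,0,0],"twist": -0.143},
  {"gripper": -0.5,"dp": [0,0,0],"twist": -0.143},
  {"gripper": -0.5,"dp": [0,0,0],"twist": -0.143},
  {"gripper": -0.5,"dp": [0,0,0],"twist": -0.143},
  {"gripper": -0.5,"dp": [0,0,0],"twist": -0.143},
  {"gripper": -0.5,"dp": [0,0,0],"twist": 0},
])

```text
clock: 17.9
tcp_pos: [0.4509, 0.0669, 0.0269]
tcp_rot: [[-0.002, 1.0, -0.0], [1.0, 0.002, 0.0], [0.0, -0.0, -1.0]]
ft_force: [0.9, 0.2, 0.2]
gripper_width: 0.0642
gripper_force: 0.0
```

>>> jog_arm([
  {"gripper": -0.2,"dp": [0,0,0],"twist": 0},
  {"gripper": 0.1,"dp": [0,0,0],"twist": 0},
  {"gripper": 0.1,"dp": [0,0,0],"twist": 0},
  {"gripper": 0.1,"dp": [0,0,0],"twist": 0},
])

```text
clock: 18.3
tcp_pos: [0.4509, 0.0669, 0.0274]
tcp_rot: [[0.004, 1.0, -0.001], [1.0, -0.004, 0.0], [0.0, -0.001, -1.0]]
ft_force: [-5.1, -1.9, 14.1]
gripper_width: 0.0441
gripper_force: 58.8
```

>>> jog_arm([
  {"gripper": 0.1,"dp": [0,0,-5],"twist": 0},
  {"gripper": 0.1,"dp": [0,0,-20],"twist": 0},
  {"gripper": 0.1,"dp": [0,0,-30],"twist": 0},
  {"gripper": 0.1,"dp": [0,0,-30],"twist": 0},
  {"gripper": 0.1,"dp": [0,0,-30],"twist": 0},
  {"gripper": 0.1,"dp": [0,0,0],"twist": 0},
  {"gripper": 0.1,"dp": [0,0,0],"twist": 0},
])

```text
clock: 19.0
tcp_pos: [0.451, 0.0674, 0.142]
tcp_rot: [[0.001, 1.0, 0.001], [1.0, -0.001, 0.001], [0.001, 0.001, -1.0]]
ft_force: [-0.3, 0.7, -1.5]
gripper_width: 0.0437
gripper_force: 61.3
```

>>> jog_arm([
  {"gripper": 0.1,"dp": [-17.5,4,0],"twist": 0},
  {"gripper": 0.1,"dp": [-35.5,8,0],"twist": 0},
  {"gripper": 0.1,"dp": [-35.5,8,0],"twist": 0},
  {"gripper": 0.1,"dp": [-35.5,8,0],"twist": 0},
  {"gripper": 0.1,"dp": [-35.5,8,0],"twist": 0},
  {"gripper": 0.1,"dp": [-35.5,8,0],"twist": 0},
  {"gripper": 0.1,"dp": [-35.5,8,0],"twist": 0},
  {"gripper": 0.1,"dp": [-35.5,8,0],"twist": 0},
  {"gripper": 0.1,"dp": [-17,4.2,0],"twist": 0},
  {"gripper": 0.1,"dp": [0,0,4],"twist": 0},
  {"gripper": 0.1,"dp": [0,0,4],"twist": 0},
  {"gripper": 0.1,"dp": [0,0,0],"twist": 0},
  {"gripper": 0.1,"dp": [0,0,0],"twist": 0},
])

```text
clock: 20.3
tcp_pos: [0.5149, -0.2147, 0.1333]
tcp_rot: [[-0.001, 1.0, -0.001], [1.0, 0.001, 0.001], [0.001, -0.001, -1.0]]
ft_force: [-0.2, 0.5, -0.9]
gripper_width: 0.0438
gripper_force: 61.3
```

```bash
python3 - <<'E'
from h import *
b=snap("side","s3"); o=get_obs(); print(o["tcp_pos"],o["ft_force"])
cv2.imwrite("pics/c3.png",cv2.resize(b[125:185,288:348],(500,500),interpolation=2))
E
```

```text
[ 0.51510651 -0.21488472  0.13360705] [ 0.67536675 -0.08903754 -0.29485482]
```

View pics/c3.png

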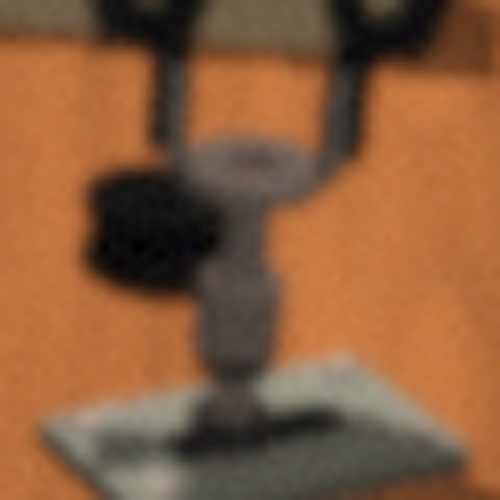

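The spacer stands on the collar, and the washer is held level over the bolt's end. I'll feel downward.

>>> jog_arm([
  {"gripper": 0.1,"dp": [-0.6,0,2],"twist": 0},
  {"gripper": 0.1,"dp": [0,0,2],"twist": 0},
  {"gripper": 0.1,"dp": [0,0,1.5],"twist": 0},
  {"gripper": 0.1,"dp": [0,0,0.5],"twist": 0},
  {"gripper": 0.1,"dp": [0,0,0.5],"twist": 0},
  {"gripper": 0.1,"dp": [0,0,0.5],"twist": 0},
  {"gripper": 0.1,"dp": [0,0,0],"twist": 0},
])

```text
clock: 21.05
tcp_pos: [0.5151, -0.2167, 0.1268]
tcp_rot: [[0.0, 1.0, -0.0], [1.0, -0.0, -0.0], [-0.0, -0.0, -1.0]]
ft_force: [1.0, 0.2, -0.9]
gripper_width: 0.0438
gripper_force: 61.3
```

>>> jog_arm([
  {"gripper": 0.1,"dp": [0,0,0.5],"twist": 0},
  {"gripper": 0.1,"dp": [0,0,0.5],"twist": 0},
  {"gripper": 0.1,"dp": [0,0,0],"twist": 0},
])

```text
clock: 21.35
tcp_pos: [0.5151, -0.2166, 0.1258]
tcp_rot: [[-0.0, 1.0, -0.0], [1.0, 0.0, -0.0], [-0.0, -0.0, -1.0]]
ft_force: [-1.1, -0.7, -1.3]
gripper_width: 0.0438
gripper_force: 61.3
```

>>> jog_arm([
  {"gripper": 0.1,"dp": [0,0,0.5],"twist": 0},
  {"gripper": 0.1,"dp": [0,0,0.5],"twist": 0},
  {"gripper": 0.1,"dp": [0,0,0],"twist": 0},
])

```text
clock: 21.65
tcp_pos: [0.515, -0.2166, 0.1247]
tcp_rot: [[0.0, 1.0, -0.0], [1.0, -0.0, -0.0], [-0.0, -0.0, -1.0]]
ft_force: [0.6, 0.7, -0.8]
gripper_width: 0.0443
gripper_force: 61.3
```

>>> jog_arm([
  {"gripper": 0.1,"dp": [0.8,0,0.5],"twist": 0},
  {"gripper": 0.1,"dp": [0,0,1],"twist": 0},
  {"gripper": 0.1,"dp": [0,0,1],"twist": 0},
  {"gripper": 0.1,"dp": [0,0,0],"twist": 0},
])

```text
clock: 22.05
tcp_pos: [0.515, -0.2158, 0.1221]
tcp_rot: [[0.0, 1.0, -0.0], [1.0, -0.0, -0.0], [-0.0, -0.0, -1.0]]
ft_force: [-0.9, 1.0, -0.7]
gripper_width: 0.0438
gripper_force: 61.3
```

>>> jog_arm([
  {"gripper": 0.1,"dp": [0,0,2],"twist": 0},
  {"gripper": 0.1,"dp": [0,0,3],"twist": 0},
  {"gripper": 0.1,"dp": [0,0,3],"twist": 0},
  {"gripper": 0.1,"dp": [0,0,3],"twist": 0},
  {"gripper": 0.1,"dp": [0,0,3],"twist": 0},
  {"gripper": 0.1,"dp": [0,0,3],"twist": 0},
  {"gripper": 0.1,"dp": [0,0,1],"twist": 0},
  {"gripper": 0.1,"dp": [0,0,1],"twist": 0},
  {"gripper": 0.1,"dp": [0,0,0],"twist": 0},
])

```text
clock: 22.95
tcp_pos: [0.5151, -0.2158, 0.1033]
tcp_rot: [[0.0, 1.0, -0.0], [1.0, -0.0, -0.0], [-0.0, -0.0, -1.0]]
ft_force: [0.1, -1.2, -0.5]
gripper_width: 0.0439
gripper_force: 61.3
```

>>> jog_arm([
  {"gripper": 0.1,"dp": [0,0,1],"twist": 0},
  {"gripper": 0.1,"dp": [0,0,1],"twist": 0},
  {"gripper": 0.1,"dp": [0,0,0],"twist": 0},
])

```text
clock: 23.25
tcp_pos: [0.515, -0.2158, 0.1012]
tcp_rot: [[0.0, 1.0, -0.0], [1.0, -0.0, 0.0], [0.0, -0.0, -1.0]]
ft_force: [0.5, 0.2, -1.3]
gripper_width: 0.044
gripper_force: 61.3
```

>>> jog_arm([
  {"gripper": 0.1,"dp": [0,0,1],"twist": 0},
  {"gripper": 0.1,"dp": [0,0,0.5],"twist": 0},
  {"gripper": 0.1,"dp": [0,0,0],"twist": 0},
])

```text
clock: 23.55
tcp_pos: [0.5152, -0.2159, 0.1001]
tcp_rot: [[0.0, 1.0, 0.0], [1.0, -0.0, 0.0], [0.0, 0.0, -1.0]]
ft_force: [-0.1, 1.1, 3.6]
gripper_width: 0.0437
gripper_force: 61.9
```

>>> jog_arm([
  {"gripper": -0.5,"dp": [0,0,0],"twist": 0},
  {"gripper": -0.5,"dp": [0,0,0],"twist": 0},
  {"gripper": -0.5,"dp": [0,0,0],"twist": 0},
  {"gripper": -0.5,"dp": [0,0,-10],"twist": 0},
  {"gripper": -0.5,"dp": [0,0,-20],"twist": 0},
  {"gripper": -0.5,"dp": [0,0,-30],"twist": 0},
  {"gripper": -0.5,"dp": [0,0,-20],"twist": 0},
  {"gripper": -0.3,"dp": [0,0,0],"twist": 0.143},
  {"gripper": -0.3,"dp": [0,0,0],"twist": 0.143},
  {"gripper": -0.3,"dp": [0,0,0],"twist": 0.143},
  {"gripper": -0.3,"dp": [0,0,0],"twist": 0.143},
  {"gripper": -0.3,"dp": [0,0,0],"twist": 0.143},
  {"gripper": -0.3,"dp": [0,0,0],"twist": 0.143},
  {"gripper": -0.3,"dp": [0,0,0],"twist": 0.143},
  {"gripper": -0.3,"dp": [0,0,0],"twist": 0.143},
  {"gripper": -0.3,"dp": [0,0,0],"twist": 0.143},
  {"gripper": -0.3,"dp": [0,0,0],"twist": 0.143},
  {"gripper": -0.3,"dp": [0,0,0],"twist": 0.141},
  {"gripper": -0.3,"dp": [0,0,0],"twist": 0},
])

```text
clock: 25.45
tcp_pos: [0.5152, -0.2158, 0.1803]
tcp_rot: [[1.0, -0.002, -0.0], [-0.002, -1.0, -0.001], [-0.0, 0.001, -1.0]]
ft_force: [-0.0, -0.0, 0.8]
gripper_width: 0.0558
gripper_force: 0.0
```

>>> jog_arm([
  {"gripper": -0.3,"dp": [7,-17,0],"twist": 0},
  {"gripper": -0.3,"dp": [14.3,-33.7,0],"twist": 0},
  {"gripper": -0.3,"dp": [14.3,-33.7,0],"twist": 0},
  {"gripper": -0.3,"dp": [14.3,-33.7,0],"twist": 0},
  {"gripper": -0.3,"dp": [14.3,-33.7,0],"twist": 0},
  {"gripper": -0.3,"dp": [14.3,-33.7,0],"twist": 0},
  {"gripper": -0.3,"dp": [14.3,-33.7,0],"twist": 0},
  {"gripper": -0.3,"dp": [14.3,-33.7,10],"twist": 0},
  {"gripper": -0.3,"dp": [14.3,-33.7,10],"twist": 0},
  {"gripper": -0.3,"dp": [14.3,-33.7,10],"twist": 0},
  {"gripper": -0.3,"dp": [7.3,-17,10],"twist": 0},
  {"gripper": -0.3,"dp": [0,0,30],"twist": 0},
  {"gripper": -0.3,"dp": [0,0,20],"twist": 0},
  {"gripper": -0.3,"dp": [0,0,0],"twist": 0},
  {"gripper": -0.3,"dp": [0,0,0],"twist": 0},
])

```text
clock: 26.95
tcp_pos: [0.6581, 0.1202, 0.0904]
tcp_rot: [[1.0, -0.001, -0.0], [-0.001, -1.0, -0.0], [-0.0, 0.0, -1.0]]
ft_force: [0.1, -0.1, -0.0]
gripper_width: 0.0556
gripper_force: 0.0
```

```bash
python3 - <<'E'
from h import *
b=snap("side","s4"); o=get_obs(); print(o["tcp_pos"],o["ft_force"])
cv2.imwrite("pics/c4.png",cv2.resize(b[190:280,195:305],(660,540),interpolation=2))
E
```

```text
[0.65857142 0.12030286 0.09107117] [ 0.68908506 -0.66857176  1.37762266]
```

View pics/c4.png

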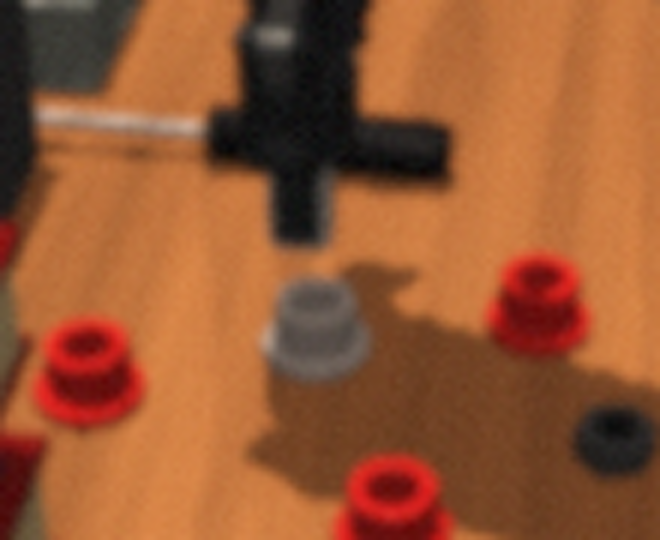

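The gripper is over the grey bushing (crop (316,330)), clear of the red ones and the screwdriver. I'll descend and squeeze.

>>> jog_arm([
  {"gripper": -0.3,"dp": [0,-0.8,20],"twist": 0},
  {"gripper": -0.3,"dp": [0,0,20],"twist": 0},
  {"gripper": -0.3,"dp": [0,0,10],"twist": 0},
  {"gripper": -0.3,"dp": [0,0,4],"twist": 0},
  {"gripper": -0.3,"dp": [0,0,0],"twist": 0},
  {"gripper": 0.5,"dp": [0,0,0],"twist": 0},
  {"gripper": 0.5,"dp": [0,0,0],"twist": 0},
  {"gripper": 0.5,"dp": [0,0,0],"twist": 0},
  {"gripper": 0.5,"dp": [0,0,0],"twist": 0},
])

```text
clock: 27.9
tcp_pos: [0.6588, 0.1221, 0.0369]
tcp_rot: [[1.0, -0.0, 0.001], [-0.0, -1.0, 0.0], [0.001, -0.0, -1.0]]
ft_force: [-0.9, -0.7, 6.2]
gripper_width: 0.0273
gripper_force: 59.3
```

>>> jog_arm([
  {"gripper": -0.3,"dp": [0,0,0],"twist": 0},
  {"gripper": -0.3,"dp": [0,0,0],"twist": 0},
  {"gripper": -0.3,"dp": [0,0,0],"twist": 0},
  {"gripper": -0.3,"dp": [0,0,0],"twist": -0.143},
  {"gripper": -0.3,"dp": [0,0,0],"twist": -0.143},
  {"gripper": -0.3,"dp": [0,0,0],"twist": -0.143},
  {"gripper": -0.3,"dp": [0,0,0],"twist": -0.143},
  {"gripper": -0.3,"dp": [0,0,0],"twist": -0.143},
  {"gripper": -0.3,"dp": [0,0,0],"twist": -0.143},
  {"gripper": -0.3,"dp": [0,0,0],"twist": -0.143},
  {"gripper": -0.3,"dp": [0,0,0],"twist": -0.143},
  {"gripper": -0.3,"dp": [0,0,0],"twist": -0.143},
  {"gripper": -0.3,"dp": [0,0,0],"twist": -0.143},
  {"gripper": -0.3,"dp": [0,0,0],"twist": -0.143},
  {"gripper": -0.3,"dp": [0,0,0],"twist": 0},
])

```text
clock: 29.4
tcp_pos: [0.6582, 0.122, 0.0359]
tcp_rot: [[-0.004, 1.0, 0.0], [1.0, 0.004, 0.0], [0.0, 0.0, -1.0]]
ft_force: [0.0, -0.6, -0.7]
gripper_width: 0.0556
gripper_force: 0.0
```

>>> jog_arm([
  {"gripper": 0.5,"dp": [0,0,0],"twist": 0},
  {"gripper": 0.5,"dp": [0,0,0],"twist": 0},
  {"gripper": 0.5,"dp": [0,0,0],"twist": 0},
  {"gripper": 0.5,"dp": [0,0,0],"twist": 0},
])

```text
clock: 29.8
tcp_pos: [0.6583, 0.1223, 0.0361]
tcp_rot: [[-0.001, 1.0, 0.0], [1.0, 0.001, -0.0], [-0.0, 0.0, -1.0]]
ft_force: [-1.5, -0.6, 5.7]
gripper_width: 0.0271
gripper_force: 59.2
```

>>> jog_arm([
  {"gripper": 0.5,"dp": [0,0,-5],"twist": 0},
  {"gripper": 0.5,"dp": [0,0,-15],"twist": 0},
  {"gripper": 0.5,"dp": [0,0,-30],"twist": 0},
  {"gripper": 0.5,"dp": [0,0,-30],"twist": 0},
  {"gripper": 0.5,"dp": [0,0,-30],"twist": 0},
  {"gripper": 0.5,"dp": [-17,-7,0],"twist": 0},
  {"gripper": 0.5,"dp": [-33.8,-14.3,0],"twist": 0},
  {"gripper": 0.5,"dp": [-33.8,-14.3,0],"twist": 0},
  {"gripper": 0.5,"dp": [-33.8,-14.3,0],"twist": 0},
  {"gripper": 0.5,"dp": [-33.8,-14.3,0],"twist": 0},
  {"gripper": 0.5,"dp": [-33.8,-14.3,0],"twist": 0},
  {"gripper": 0.5,"dp": [-33.8,-14.3,0],"twist": 0},
  {"gripper": 0.5,"dp": [-33.8,-14.3,0],"twist": 0},
  {"gripper": 0.5,"dp": [-33.8,-14.3,0],"twist": 0},
  {"gripper": 0.5,"dp": [-33.8,-14.3,0],"twist": 0},
  {"gripper": 0.5,"dp": [-17,-7.4,0],"twist": 0},
  {"gripper": 0.5,"dp": [0,0,0],"twist": 0},
  {"gripper": 0.5,"dp": [0,0,0],"twist": 0},
  {"gripper": 0.5,"dp": [0,0,0],"twist": 0},
])

```text
clock: 31.7
tcp_pos: [0.5161, -0.2151, 0.1458]
tcp_rot: [[-0.003, 1.0, -0.0], [1.0, 0.003, 0.001], [0.001, -0.0, -1.0]]
ft_force: [0.4, -0.1, -1.2]
gripper_width: 0.0271
gripper_force: 59.3
```

```bash
python3 - <<'E'
from h import *
b=snap("side","s5"); o=get_obs(); print(o["tcp_pos"],o["ft_force"])
cv2.imwrite("pics/c5.png",cv2.resize(b[125:185,288:348],(500,500),interpolation=2))
E
```

```text
[ 0.51624606 -0.21494873  0.14574801] [ 0.18923185 -0.2291551  -1.64019205]
```

View pics/c5.png

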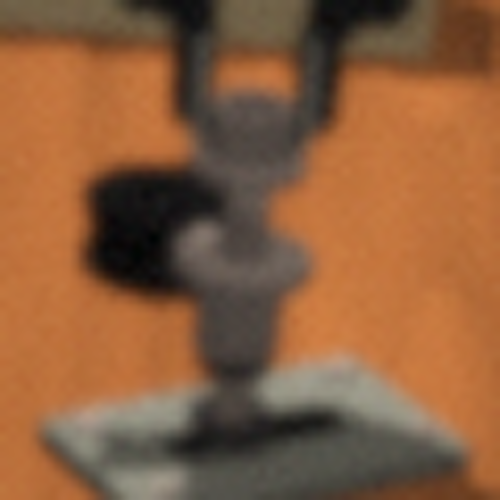

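The washer lies on the spacer, and the bushing is held flange down over the bolt. I'll correct by (-1, -0.7) mm and feel downward from 109.5.

>>> jog_arm([
  {"gripper": 0.5,"dp": [-0.5,-0.8,3],"twist": 0},
  {"gripper": 0.5,"dp": [0,0,3],"twist": 0},
  {"gripper": 0.5,"dp": [0,0,2],"twist": 0},
  {"gripper": 0.5,"dp": [0,0,1],"twist": 0},
  {"gripper": 0.5,"dp": [0,0,0.5],"twist": 0},
  {"gripper": 0.5,"dp": [0,0,0.5],"twist": 0},
  {"gripper": 0.5,"dp": [0,0,0],"twist": 0},
  {"gripper": 0.5,"dp": [0,0,0],"twist": 0},
])

```text
clock: 32.55
tcp_pos: [0.515, -0.2168, 0.1359]
tcp_rot: [[-0.002, 1.0, 0.0], [1.0, 0.002, -0.0], [-0.0, 0.0, -1.0]]
ft_force: [0.0, 0.2, -1.4]
gripper_width: 0.0272
gripper_force: 59.3
```

>>> jog_arm([
  {"gripper": 0.5,"dp": [0,0,0.5],"twist": 0},
  {"gripper": 0.5,"dp": [0,0,0.5],"twist": 0},
  {"gripper": 0.5,"dp": [0,0,0],"twist": 0},
])

```text
clock: 32.85
tcp_pos: [0.5149, -0.2167, 0.1348]
tcp_rot: [[-0.002, 1.0, -0.0], [1.0, 0.002, 0.0], [0.0, -0.0, -1.0]]
ft_force: [-0.3, -0.5, -1.4]
gripper_width: 0.0268
gripper_force: 59.3
```

>>> jog_arm([
  {"gripper": 0.5,"dp": [0,0,0.5],"twist": 0},
  {"gripper": 0.5,"dp": [0,0,0.5],"twist": 0},
  {"gripper": 0.5,"dp": [0,0,0],"twist": 0},
])

```text
clock: 33.15
tcp_pos: [0.5149, -0.2167, 0.1338]
tcp_rot: [[-0.002, 1.0, -0.0], [1.0, 0.002, -0.0], [-0.0, -0.0, -1.0]]
ft_force: [0.7, 0.0, -1.0]
gripper_width: 0.0267
gripper_force: 59.3
```

>>> jog_arm([
  {"gripper": 0.5,"dp": [0,0,0.5],"twist": 0},
  {"gripper": 0.5,"dp": [0,0,0.5],"twist": 0},
  {"gripper": 0.5,"dp": [0,0,0.5],"twist": 0},
  {"gripper": 0.5,"dp": [0,0,0],"twist": 0},
])

```text
clock: 33.55
tcp_pos: [0.5149, -0.2167, 0.1323]
tcp_rot: [[-0.002, 1.0, -0.0], [1.0, 0.002, -0.0], [-0.0, -0.0, -1.0]]
ft_force: [0.6, 0.0, -0.1]
gripper_width: 0.0269
gripper_force: 59.3
```

>>> jog_arm([
  {"gripper": 0.5,"dp": [0.8,0.2,1],"twist": 0},
  {"gripper": 0.5,"dp": [0,0,2],"twist": 0},
  {"gripper": 0.5,"dp": [0,0,2],"twist": 0},
  {"gripper": 0.5,"dp": [0,0,2],"twist": 0},
  {"gripper": 0.5,"dp": [0,0,2],"twist": 0},
  {"gripper": 0.5,"dp": [0,0,2],"twist": 0},
  {"gripper": 0.5,"dp": [0,0,1],"twist": 0},
  {"gripper": 0.5,"dp": [0,0,1],"twist": 0},
  {"gripper": 0.5,"dp": [0,0,0.5],"twist": 0},
  {"gripper": 0.5,"dp": [0,0,0],"twist": 0},
])

```text
clock: 34.55
tcp_pos: [0.5151, -0.216, 0.1188]
tcp_rot: [[-0.002, 1.0, -0.0], [1.0, 0.002, -0.0], [-0.0, -0.0, -1.0]]
ft_force: [0.2, 0.5, -1.5]
gripper_width: 0.0269
gripper_force: 59.3
```

>>> jog_arm([
  {"gripper": 0.5,"dp": [0,0,0.5],"twist": 0},
  {"gripper": 0.5,"dp": [0,0,0.5],"twist": 0},
  {"gripper": 0.5,"dp": [0,0,0.5],"twist": 0},
  {"gripper": 0.5,"dp": [0,0,0.5],"twist": 0},
  {"gripper": 0.5,"dp": [0,0,0],"twist": 0},
])

```text
clock: 35.05
tcp_pos: [0.5151, -0.2159, 0.1168]
tcp_rot: [[-0.002, 1.0, -0.0], [1.0, 0.002, 0.0], [0.0, -0.0, -1.0]]
ft_force: [0.7, 0.9, -1.9]
gripper_width: 0.0272
gripper_force: 59.3
```

>>> jog_arm([
  {"gripper": 0.5,"dp": [0,0,0.5],"twist": 0},
  {"gripper": 0.5,"dp": [0,0,0.5],"twist": 0},
  {"gripper": 0.5,"dp": [0,0,0],"twist": 0},
])

```text
clock: 35.35
tcp_pos: [0.5152, -0.2161, 0.1161]
tcp_rot: [[-0.002, 1.0, 0.0], [1.0, 0.002, 0.0], [0.0, 0.0, -1.0]]
ft_force: [-1.7, 1.2, 3.7]
gripper_width: 0.027
gripper_force: 59.9
```

Contact at the expected height (bottom at 80 mm). Now I'll press slowly.

>>> jog_arm([
  {"gripper": 0.5,"dp": [0,0,0.5],"twist": 0},
  {"gripper": 0.5,"dp": [0,0,0.5],"twist": 0},
  {"gripper": 0.5,"dp": [0,0,0],"twist": 0},
])

```text
clock: 35.65
tcp_pos: [0.5153, -0.2161, 0.115]
tcp_rot: [[-0.002, 1.0, 0.0], [1.0, 0.002, -0.0], [-0.0, 0.0, -1.0]]
ft_force: [-1.1, 1.0, 4.5]
gripper_width: 0.027
gripper_force: 59.9
```

>>> jog_arm([
  {"gripper": 0.5,"dp": [0,0,0.5],"twist": 0},
  {"gripper": 0.5,"dp": [0,0,0.5],"twist": 0},
  {"gripper": 0.5,"dp": [0,0,0.5],"twist": 0},
])

```text
clock: 35.95
tcp_pos: [0.5153, -0.216, 0.1135]
tcp_rot: [[-0.002, 1.0, 0.0], [1.0, 0.002, -0.0], [-0.0, 0.0, -1.0]]
ft_force: [-1.9, 1.1, 4.7]
gripper_width: 0.0272
gripper_force: 59.9
```

>>> jog_arm([
  {"gripper": 0.5,"dp": [0,0,0.7],"twist": 0},
  {"gripper": 0.5,"dp": [0,0,0.7],"twist": 0},
  {"gripper": 0.5,"dp": [0,0,0.7],"twist": 0},
  {"gripper": 0.5,"dp": [0,0,0.7],"twist": 0},
  {"gripper": 0.5,"dp": [0,0,0.7],"twist": 0},
  {"gripper": 0.5,"dp": [0,0,0.7],"twist": 0},
  {"gripper": 0.5,"dp": [0,0,0.7],"twist": 0},
  {"gripper": 0.5,"dp": [0,0,0.7],"twist": 0},
  {"gripper": 0.5,"dp": [0,0,0.7],"twist": 0},
  {"gripper": 0.5,"dp": [0,0,0.7],"twist": 0},
  {"gripper": 0.5,"dp": [0,0,0.7],"twist": 0},
  {"gripper": 0.5,"dp": [0,0,0.7],"twist": 0},
  {"gripper": 0.5,"dp": [0,0,0.7],"twist": 0},
  {"gripper": 0.5,"dp": [0,0,0.7],"twist": 0},
  {"gripper": 0.5,"dp": [0,0,0],"twist": 0},
])

```text
clock: 37.45
tcp_pos: [0.5152, -0.216, 0.1037]
tcp_rot: [[-0.002, 1.0, 0.0], [1.0, 0.002, -0.0], [-0.0, 0.0, -1.0]]
ft_force: [-1.1, 0.8, 4.3]
gripper_width: 0.0271
gripper_force: 59.8
```

>>> jog_arm([
  {"gripper": 0.5,"dp": [0,0,0.5],"twist": 0},
  {"gripper": 0.5,"dp": [0,0,0.5],"twist": 0},
  {"gripper": 0.5,"dp": [0,0,0.5],"twist": 0},
  {"gripper": 0.5,"dp": [0,0,0.5],"twist": 0},
  {"gripper": 0.5,"dp": [0,0,0.5],"twist": 0},
  {"gripper": 0.5,"dp": [0,0,0.5],"twist": 0},
  {"gripper": 0.5,"dp": [0,0,0],"twist": 0},
])

```text
clock: 38.15
tcp_pos: [0.5152, -0.216, 0.1006]
tcp_rot: [[-0.002, 1.0, 0.0], [1.0, 0.002, -0.0], [-0.0, 0.0, -1.0]]
ft_force: [-1.6, 0.4, 4.9]
gripper_width: 0.0274
gripper_force: 59.8
```

>>> jog_arm([
  {"gripper": 0.5,"dp": [0,0,0.4],"twist": 0},
  {"gripper": 0.5,"dp": [0,0,0.4],"twist": 0},
  {"gripper": 0.5,"dp": [0,0,0.4],"twist": 0},
  {"gripper": 0.5,"dp": [0,0,0],"twist": 0},
])

```text
clock: 38.55
tcp_pos: [0.5152, -0.216, 0.0994]
tcp_rot: [[-0.002, 1.0, 0.0], [1.0, 0.002, -0.0], [-0.0, 0.0, -1.0]]
ft_force: [-0.7, -0.3, 3.9]
gripper_width: 0.0273
gripper_force: 59.8
```

>>> jog_arm([
  {"gripper": 0.5,"dp": [0,0,0.3],"twist": 0},
  {"gripper": 0.5,"dp": [0,0,0.3],"twist": 0},
  {"gripper": 0.5,"dp": [0,0,0],"twist": 0},
])

```text
clock: 38.85
tcp_pos: [0.5152, -0.216, 0.0988]
tcp_rot: [[-0.002, 1.0, 0.0], [1.0, 0.002, -0.0], [-0.0, 0.0, -1.0]]
ft_force: [-0.5, -0.5, 4.3]
gripper_width: 0.027
gripper_force: 59.8
```

>>> jog_arm([
  {"gripper": 0.5,"dp": [0,0,0.3],"twist": 0},
  {"gripper": 0.5,"dp": [0,0,0],"twist": 0},
])

```text
clock: 39.05
tcp_pos: [0.5152, -0.216, 0.0985]
tcp_rot: [[-0.002, 1.0, 0.0], [1.0, 0.002, -0.0], [-0.0, 0.0, -1.0]]
ft_force: [-0.8, 0.6, 4.9]
gripper_width: 0.0268
gripper_force: 59.8
```

>>> jog_arm([
  {"gripper": 0.5,"dp": [0,0,0.3],"twist": 0},
  {"gripper": 0.5,"dp": [0,0,0],"twist": 0},
])

```text
clock: 39.25
tcp_pos: [0.5152, -0.216, 0.0982]
tcp_rot: [[-0.002, 1.0, 0.0], [1.0, 0.002, -0.0], [-0.0, 0.0, -1.0]]
ft_force: [-1.0, -0.1, 5.0]
gripper_width: 0.0269
gripper_force: 59.8
```

>>> jog_arm([
  {"gripper": 0.5,"dp": [0,0,0.3],"twist": 0},
  {"gripper": 0.5,"dp": [0,0,0],"twist": 0},
])

```text
clock: 39.45
tcp_pos: [0.5152, -0.216, 0.098]
tcp_rot: [[-0.002, 1.0, 0.0], [1.0, 0.002, -0.0], [-0.0, 0.0, -1.0]]
ft_force: [-0.7, -0.0, 5.8]
gripper_width: 0.0269
gripper_force: 60.0
```

>>> jog_arm([
  {"gripper": 0.5,"dp": [0,0,0.3],"twist": 0},
  {"gripper": 0.5,"dp": [0,0,0],"twist": 0},
])

```text
clock: 39.65
tcp_pos: [0.5153, -0.2161, 0.0979]
tcp_rot: [[-0.002, 1.0, 0.0], [1.0, 0.002, 0.0], [0.0, 0.0, -1.0]]
ft_force: [-1.6, 1.4, 8.8]
gripper_width: 0.027
gripper_force: 60.3
```

The force rises while z stalls at 97.9 mm, so the collar is seated. I'll release and lift clear.

>>> jog_arm([
  {"gripper": 0.3,"dp": [0,0,-0.3],"twist": 0},
  {"gripper": -0.1,"dp": [0,0,0],"twist": 0},
  {"gripper": -0.4,"dp": [0,0,0],"twist": 0},
  {"gripper": -0.4,"dp": [0,0,0],"twist": 0},
  {"gripper": -0.4,"dp": [0,0,-10],"twist": 0},
  {"gripper": -0.4,"dp": [0,0,-20],"twist": 0},
  {"gripper": -0.4,"dp": [0,0,-30],"twist": 0},
  {"gripper": -0.4,"dp": [0,0,-40],"twist": 0},
  {"gripper": -0.4,"dp": [0,0,-40],"twist": 0},
  {"gripper": -0.4,"dp": [40,0,0],"twist": 0},
  {"gripper": -0.4,"dp": [40,0,0],"twist": 0},
  {"gripper": -0.4,"dp": [40,0,0],"twist": 0},
  {"gripper": -0.4,"dp": [0,0,0],"twist": 0},
])

```text
clock: 40.95
tcp_pos: [0.5153, -0.0899, 0.2383]
tcp_rot: [[-0.01, 1.0, 0.0], [1.0, 0.01, 0.002], [0.002, 0.0, -1.0]]
ft_force: [0.8, 0.4, 0.1]
gripper_width: 0.0595
gripper_force: 0.0
```

```bash
python3 - <<'E'
from h import *
b=snap("side","s6"); a=snap("top","t6")
A=cv2.resize(a[212:272,336:396],(400,400),interpolation=2);B=cv2.resize(b[125:185,288:348],(400,400),interpolation=2)
cv2.imwrite("pics/c6.png",np.hstack([A,B]))
for z in(.026,.054,.062,.086,.1):
    u,v=proj("side",(.5152,-.2159,z)); print(z,400+(u-288)*6.67,(v-125)*6.67)
E
```

```text
0.026 581.8527965914151 314.7512744504676
0.054 586.9090134472683 255.8882460036699
0.062 588.3797689383002 238.7661318271973
0.086 592.863819277788 186.56410208541712
0.1 595.5304118493643 155.5203951259312
```

View pics/c6.png

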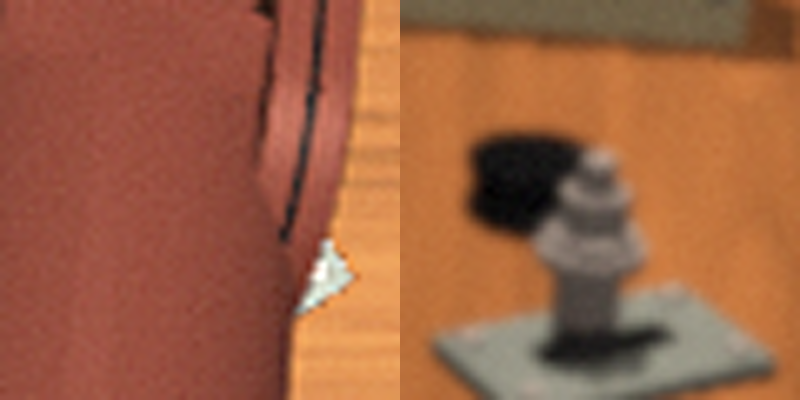

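The side view shows spacer, washer and bushing (flange down) stacked square on the bolt. Their heights match the projected home heights: bushing top at v≈187, washer near 240, bolt end at 155. The gripper is clear, so I'll hand in.

```bash
python3 -c "
from cell import hand_in
print(hand_in())"
```

```text
the job is handed in; nothing more can be done
None
```

The spacer, washer and bushing (flange down) are threaded on the bolt and pressed until the collar seated on the nut, with no force reading on the bolt above about 9 N; the gripper let go and is clear, and the job was handed in at about 41 s, though no verdict came back.

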